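Clamp a batten in the sloping sanding cradle

TASK

Lay the longer of the two wooden battens flat on the sloping bed of the sanding cradle, under the clamp arm, pushed home against the low lip and the end stop. Let go of it, then turn the clamp's round knob clockwise until its pad just touches the batten and give it a further quarter turn, no tighter. Leave everything else on the bench standing where it is.

Things in the scene. Friction and masses are not known exactly. Their poses are not given: they have to be found in the camera images.
- batten: The longer wooden batten, a plain block 180 mm long (its x), 44 mm wide (y), 32 mm thick (z), 0.12 to 0.23 kg, lying flat on the bench to the left or the right of the cradle. Origin: centre of its underside. Either face and either end may be used. (The offcut of the same wood is only 100 mm long.)
- batten_mid (a point): Centre of the batten, 16 mm above its underside.
- bed: Sloping plywood bed of the cradle (fixed). Origin: on its surface, 55 mm above the bench, where the centre of the batten's underside must finally be. x points up the slope (30 degrees, towards the robot), y along the batten's final place (to the robot's right), z is the normal, leaning 30 degrees away from the robot. Surface: x -22 to +50 mm, y -102 to +102 mm; the +y end is open.
- lip_edge (a point): Top inner edge, at mid-length, of the wooden lip along the bed's whole low edge: bed frame x = -22, y = 0, z = 8 mm. The lip is 10 mm wide and stands 8 mm above the surface. The batten's long side rests against it.
- stop_edge (a point): Top inner edge of the end stop: bed frame x = 0, y = -90, z = 22 mm. The stop is 12 mm thick, 44 mm long in x, and stands 22 mm above the surface. The batten's end rests against it.
- clamp_arm_tip (a point): Middle of the underside of the steel clamp arm at its free end: bed frame x = -14, y = -55, z = 75 mm. The arm is 26 mm wide, 18 mm thick and runs up-slope from here to its column (x = 50 to 68 mm, 26 mm wide). The pad hangs below it, so the batten must go in under arm and pad from the open +y (right) side, not straight down.
- knob_grip (a point): Point on the knob's axis at which to put the TCP, at x = 0, y = -55, z = 132 mm in the bed's frame; the axis is parallel to the bed's z. The knob is round, of black plastic, 52 mm in diameter (56 mm over its eight slight ribs, which are only seen), 30 mm high (bed z = 112 to 142 mm). It turns but stays at its height.
- clamp_knob (a joint): Knob angle (rad), 0 to 6.5, growing clockwise seen from above (about the bed's -z); starts at 0.2 to 1.5. At angle a the aluminium mark on its top points along (cos a, -sin a) in the bed's x and y. A quick thread sends the pad down 24 mm a turn (3.82 mm/rad). Friction 0.12 N m; it stays where it is left.
- pad_face (a point): Centre of the lower face of the clamp's round steel pad (28 mm diameter), on the knob's axis; it is 42.8 mm above the bed's surface (bed z) at knob angle 0 and free. With the batten in place it touches at bed z = 32 mm; the starting gap above the batten is 5 to 10 mm.
- pad_spring (a joint): How far (m) the sprung pad has been pushed up into the spindle: 0 while it hangs free, growing only once the pad touches and the knob is turned further: 6 mm for a quarter turn past touching (1.5 N/mm, so 9 N). Its stop is at 12 mm.
- offcut: Bystander: the shorter wooden block, 100 x 44 x 32 mm, lying flat on the other side of the cradle. Origin: centre of its underside.
- sander: Bystander: yellow and black cordless sander standing on its 124 mm disc, 148 mm high, behind on the left. Origin: centre of its underside; battery towards its x, reaching 103 mm from the origin.
- adapter: Bystander: blue plastic dust port adapter, a stepped tube 64 mm wide and 85 mm high, standing. Origin: centre of its underside.
- dog1: Bystander: aluminium bench dog standing upright, 32 mm diameter, 65 mm high, beyond the cradle. Origin: centre of its underside.
- dog2: Bystander: another such bench dog, beside the cradle on the left.
- dog3: Bystander: another such bench dog, beside the cradle on the right.
- jar: Bystander: glass jar with a steel twist cap, 72 mm diameter, 100 mm high, on the right. Origin: centre of its underside.
- cradle: The whole sanding cradle (fixed to the bench). Origin on the bench, straight below the bed's origin; x (towards the robot, within 0.3 rad) and y level, z up. Its plywood base is 214 mm wide (y), 12 mm thick, x -48 to +108 mm.
Not all that is in view belongs to the job. What is shaped like the batten but red is not meant.

How it is judged:
On the way, in this order (a step that is already met when the one before it is completed fails the run):
1. the long batten lies home on the bed against lip and stop, let go, the pad not yet touching it (x of batten_mid in the frame of bed between -0.004 and 0.004 m and y of batten_mid in the frame of bed between -0.006 and 0.006 m and z of batten_mid in the frame of bed between 0.012 and 0.0195 m and angle between the z axis of batten and the z axis of bed, either way round below 0.06 rad and angle between the x axis of batten and the y axis of bed, either way round below 0.06 rad and contact force between the fingers and batten below 0.1 N and value of joint pad_spring below 0.0005 m), for 0.2 s.
2. the pad touches the batten, which still lies home (x of batten_mid in the frame of bed between -0.004 and 0.004 m and y of batten_mid in the frame of bed between -0.006 and 0.006 m and z of batten_mid in the frame of bed between 0.012 and 0.0195 m and angle between the z axis of batten and the z axis of bed, either way round below 0.06 rad and angle between the x axis of batten and the y axis of bed, either way round below 0.06 rad and value of joint pad_spring above 0.001 m), for 0.05 s.
At the end, for the whole second after the job is handed in: The long batten lies flat on the bed (within 3.5 degrees), its middle within 4 mm across and 6 mm along of its place against lip and stop; the pad is pushed up 4 to 8 mm, which is 60 to 120 degrees of knob past touching; batten and knob are let go and still (x of batten_mid in the frame of bed between -0.004 and 0.004 m and y of batten_mid in the frame of bed between -0.006 and 0.006 m and z of batten_mid in the frame of bed between 0.012 and 0.0195 m and angle between the z axis of batten and the z axis of bed, either way round below 0.06 rad and angle between the x axis of batten and the y axis of bed, either way round below 0.06 rad and contact force between the fingers and batten below 0.1 N and value of joint pad_spring between 0.004 and 0.008 m and contact force between the fingers and cradle below 0.1 N and linear speed of batten below 0.01 m/s).
It fails at once if overtightened: the knob went more than 135 degrees past touching (pad pushed up over 9 mm) (value of joint pad_spring above 0.009 m).
It fails at once if the jar moved more than 25 mm or knocked over (distance of jar from where it was at the start of the episode above 0.025 m or angle between jar's own z axis and vertical above 0.5 rad).
It fails at once if a bench dog moved more than 25 mm or knocked over (distance of any of dog1, dog2, dog3 from where it was at the start of the episode above 0.025 m or angle between any of dog1, dog2, dog3's own z axis and vertical above 0.5 rad).
It fails at once if sander or adapter moved more than 25 mm or knocked over (distance of any of sander, adapter from where it was at the start of the episode above 0.025 m or angle between any of sander, adapter's own z axis and vertical above 0.5 rad).
It fails at once if the short offcut moved more than 25 mm or knocked over (distance of offcut from where it was at the start of the episode above 0.025 m or angle between offcut's own z axis and vertical above 0.5 rad).
It also fails if it takes over 72 s, if anything falls off the work surface, if the arm or the gripper's body presses on something with over 40 N, if the wrist force passes 120 N, or if a joint passes its speed limit or range.

ROBOT

A 6-joint arm with a two-finger parallel gripper is mounted at the origin on the work surface. World frame = base frame: x ahead of the robot, y to its left, z up, the work surface at z = 0. Lengths are in m, angles in rad, forces in N, time in s.
With the tool pointing down it reaches from about 0.35 to 0.775 m from the base axis. Payload 5.5 kg.
Tool frame: the origin (TCP) lies between the finger pads, 19 mm behind the fingertips; this is the grasp point; z points along the fingers, y is the line along which they close (so a half turn about z gives the same grasp; the last joint's range is limited). The gripper opens to 85 mm and grips with 20 to 120 N. Pads are 22 mm wide; open, the fingers measure 114 mm over their backs; the gripper's body (76 mm by 85 mm) begins 54 mm behind the grasp point. The pads swing forward as they close: fully open they stand 13 mm farther back than shut.
Start: joints at [-1.255, 0.313, 0.046, 1.304, 0, 1.431], TCP at [0.253, -0.516, 0.25] pointing down, gripper open.
Joint ranges: [-2.76, 2.76], [-0.86, 1.69], [-1.03, 1.26], [-2.2, 2.34], [-1.47, 1.5], [-3.14, 3.14]. Speed limits (rad/s): [2.57, 2.57, 3.14, 3.14, 3.14, 3.14].

INTERFACE

Orientations are given as a rotation vector (axis times angle).
In Python, from bench import telemetry, eyes, r, models gives the robot as it stands.
- The arm moves only by the tool step_arm, never from a script. Its argument "moves" is a list of rows, each an object of numbers: "tx", "ty", "tz": the shift along the tool's x, y, z in mm; "roll": the turn about the tool's z in degrees; "claw": the opening, from -1 (shut) to 1 (fully open), so that 0 is half open. In form: [{"tx": .., "ty": .., "tz": .., "roll": .., "claw": ..}, ...]. A call has 1 to 5 rows; each row shifts and turns the commanded pose from where the row before left it, along the tool's axes as they then stand; what a row does not reach is not made up. A row lasts 1/12 s, in which the tool goes at most 41.7 mm and 7.16 degrees, less where a joint would pass 70% of its speed; a pose out of reach is approached as far as the arm can. A call is refused whole if a number of a shift passes 41.7 or a number of a turn 7.16, either way. A call with a gripper value outside its range is refused whole. The fingers move at their own pace and stop on an object; "squeeze" is the grip in N (left out, the last holds). Time passes only in rows, so rows that do not move let the fingers close. It gives the time, the measured TCP pose, the force, the opening and the grip force at its end, in the units of the state.
- telemetry.get_obs(): the state, without advancing time (a new reading comes with each control period).
- eyes.camera(name): name is "scene" or "side" or "wrist"; returns a dict with "image" (420x560x3 uint8, blue, green, red), "depth" (420x560 float32, m along the optical axis (not along the pixel's ray), 0 where there is no reading), "fov_y" (degrees; the focal length in pixels is half the picture's height over the tangent of half this angle, whatever the lens; pixels are square), "cx", "cy" (the principal point, pixels), "eye" and "attitude" of the camera in the world. Camera axes: x right, y up, looking along -z (the intrinsics and any distortion apply to the point x, -y, -z); pixel columns grow to the right and rows downward; lengths in m; the calibration is good to about 2 mm. A picture is of the moment at which its call begins.
- r.sign_off(): hands the job in; it is judged then, once.
Trained networks look in a picture, given as the dict that the camera call returned (one of the last four; its "shot" number tells which), for a name from the list of things; names that differ only in an ending like _2 or _b are one class to them, and where a whole thing is asked for, a point or a joint stands for the part that bears it (a point fixed in the world has none). Each returns a list of dicts, best first, with "confidence" (0 to 1); they miss things now and then, are a little off and sometimes report something else, mostly with a low value. They report only what shows in the picture. A call takes as long as a camera call. They do not tell look-alikes from the thing itself.
- models.look_for(thing, picture): "rect" ([centre column, centre row, width, height] in pixels, round what is visible of it).
- models.outline_of(thing, picture): "mask" (420x560 bool, what is visible of it) and "rect" ([centre column, centre row, width, height] in pixels, round what is visible of it).
- models.mark_of(thing, picture): "location" ([column, row] in pixels: a listed point, or the origin of a listed thing).
The state is a dict: "clock": time; "joints": joint angles; "qd": joint speeds; "joint_efforts": joint torques, N m; "eef_pos": TCP position; "ee_rot": TCP orientation; "ft_force": force on the tool from outside, world axes, zero at the start; "ft_torque": the same for the moment, N m; "finger_gap": opening from 0.0 (shut) to 1.0 (fully open); "gripper_force": force on a finger pad.
Only numpy, scipy, OpenCV 4.12 (cv2) and the standard library are available. Lean on these libraries where they do the work, as an engineer would, in place of code of your own. Each camera call takes 0.05 s, during which the arm holds its last target. There are 200 camera calls.

## Working session

There is one attempt and no reset: what is moved stays moved. The work goes in short steps, Python scripts to look and compute and a tool call to move; the robot and the scene stay as the last step left them, time stands still between calls to the robot, and variables do not carry over. Pictures are saved under pics/ and viewed, at most 10 in all, crops included, and the job is handed in when it is done.

Besides the shell and the picture viewer there is one more tool, called after "Emit:" by a JSON object that holds its "method" and its "body". step_arm: Moves the arm, as the interface text tells. Its arguments: {"type":"object","properties":{"moves":{"type":"array","items":{"type":"object","properties":{"tx":{"type":"number"},"ty":{"type":"number"},"tz":{"type":"number"},"roll":{"type":"number"},"claw":{"type":"number"}}}},"squeeze":{"type":"number"}},"required":["moves"]}

```bash
mkdir -p pics; ls
cat > h.py <<'E'
import numpy as np, cv2
from scipy.spatial.transform import Rotation as R
from bench import telemetry, eyes, r, models
def cam(n):
    p=eyes.camera(n); return p
def Rm(a):
    a=np.array(a,float)
    return a if a.shape==(3,3) else (R.from_rotvec(a).as_matrix() if a.size==3 else R.from_quat(a).as_matrix())
def foc(p): return p["image"].shape[0]/2/np.tan(np.radians(p["fov_y"])/2)
def pts(p,uv,d=None):
    uv=np.atleast_2d(np.array(uv,float)); f=foc(p)
    if d is None: d=p["depth"][uv[:,1].round().astype(int),uv[:,0].round().astype(int)]
    c=np.stack([(uv[:,0]-p["cx"])/f*d,-(uv[:,1]-p["cy"])/f*d,-d*np.ones(len(uv))],1)
    return c@Rm(p["attitude"]).T+np.array(p["eye"])
def proj(p,X):
    c=(np.atleast_2d(X)-np.array(p["eye"]))@Rm(p["attitude"]); f=foc(p)
    return np.stack([p["cx"]-f*c[:,0]/c[:,2],p["cy"]+f*c[:,1]/c[:,2]],1)
E
python3 - <<'E'
from h import *
for n in ["scene","side"]:
    p=cam(n); cv2.imwrite(f"pics/{n}0.png",p["image"])
    print(n,{k:v for k,v in p.items() if k not in("image","depth")})
    for t in ["batten","offcut","clamp_knob","sander","adapter","dog1","jar","cradle"]:
        for o in models.outline_of(t,p)[:3]:
            m=o["mask"]&(p["depth"]>0); v,u=np.nonzero(m)
            if len(u)<5: continue
            P=pts(p,np.stack([u,v],1))
            print(t,round(o["confidence"],2),np.round(o["rect"]),P.mean(0).round(3),np.percentile(P,[3,97],axis=0).round(3).tolist())
    for t in ["bed","lip_edge","stop_edge","clamp_arm_tip","knob_grip","batten_mid","cradle"]:
        for o in models.mark_of(t,p)[:2]: print(t,round(o["confidence"],2),np.round(o["location"],1),pts(p,o["location"]).round(3))
print(telemetry.get_obs())
E
```

```text
pics
scene {'fov_y': 49.3907511226013, 'cx': 274.57082810866905, 'cy': 209.10793342711483, 'eye': array([ 1.19497782, -0.70882055,  0.86201717]), 'attitude': array([0.84241331, 0.37830792, 0.75327476]), 'shot': 1}
batten 0.95 [103. 294.  30.  55.] [ 0.371 -0.511  0.029] [[0.298, -0.551, 0.004], [0.444, -0.464, 0.034]]
batten 0.7 [286. 172.  46.  32.] [0.312 0.163 0.023] [[0.222, 0.144, 0.001], [0.389, 0.191, 0.034]]
batten 0.62 [205. 278.  74.  30.] [ 0.502 -0.309  0.025] [[0.427, -0.365, 0.003], [0.574, -0.253, 0.034]]
offcut 0.55 [355. 172.  32.  23.] [0.452 0.325 0.021] [[0.397, 0.308, -0.001], [0.498, 0.355, 0.033]]
offcut 0.44 [333. 196.  28.  20.] [0.623 0.022 0.172] [[0.601, 0.002, 0.15], [0.643, 0.047, 0.187]]
clamp_knob 0.57 [334. 197.  25.  23.] [0.618 0.029 0.164] [[0.522, 0.003, 0.001], [0.642, 0.172, 0.187]]
clamp_knob 0.55 [206. 280.  75.  29.] [ 0.5   -0.309  0.024] [[0.42, -0.364, 0.0], [0.574, -0.252, 0.034]]
sander 0.73 [429. 191.  67.  58.] [0.703 0.336 0.074] [[0.643, 0.286, 0.001], [0.745, 0.426, 0.144]]
sander 0.59 [336. 266.  12.  20.] [ 0.706 -0.056  0.044] [[
[... 3341 characters left out ...]
ock': 1.6, 'joints': array([-1.25460529e+00,  3.13191947e-01,  4.60609175e-02,  1.30359122e+00,
        5.26421304e-07,  1.43119417e+00]), 'qd': array([ 1.74385185e-03,  7.87408676e-04,  9.91208511e-04, -2.58562312e-05,
       -2.09230397e-03, -6.26336660e-04]), 'joint_efforts': array([ 3.81279842e-04, -4.80460274e+01,  2.98801285e+01,  5.31883215e-04,
       -1.04771129e-04,  9.43895287e-06]), 'eef_pos': array([ 0.25309837, -0.51632732,  0.25001176]), 'ee_rot': array([3.06029107e+00, 7.09760256e-01, 1.10841331e-05]), 'ft_force': array([-0.41573412, -0.35675106, -0.33334916]), 'ft_torque': array([ 0.01577486,  0.04659837, -0.04941406]), 'gripper_force': 0.0, 'finger_gap': 0.9968787401749233}
```

Run:
```python
import cv2,numpy as np
a=cv2.imread("pics/scene0.png")
b=cv2.imread("pics/side0.png")
cv2.imwrite("pics/both.png",np.vstack([cv2.resize(a[140:400,60:480],(800,300*800//800+0)) ,cv2.resize(b[130:410,150:430],(800,300))])) if 0 else None
cv2.imwrite("pics/scene0b.png",cv2.resize(a[140:400,70:480],(800,507),interpolation=cv2.INTER_CUBIC))
```

```text
(no output)
```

View pics/scene0b.png

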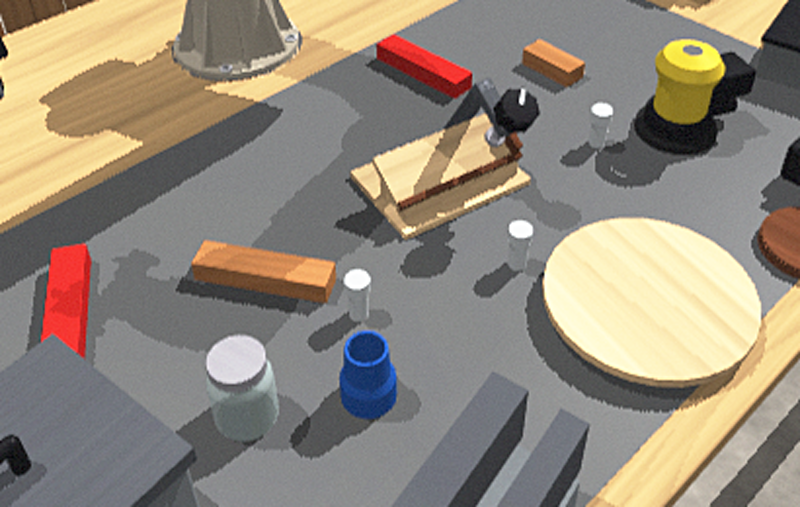

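```bash
cat >> h.py <<'E'
def bedT(x,y,yaw,tilt=np.radians(30)):
    """bed frame: yaw = heading of horizontal bed-x (uphill) measured from world -x"""
    h=-np.array([np.cos(yaw),np.sin(yaw),0]); z=np.array([0,0,1.])
    X=np.cos(tilt)*h+np.sin(tilt)*z; Z=-np.sin(tilt)*h+np.cos(tilt)*z; Y=np.cross(Z,X)
    return np.stack([X,Y,Z],1),np.array([x,y,.055])
MARKS=dict(bed=[0,0,0],lip_edge=[-.022,0,.008],stop_edge=[0,-.09,.022],clamp_arm_tip=[-.014,-.055,.075],knob_grip=[0,-.055,.132])
from scipy.optimize import least_squares
def fitmarks(ps,x0=(.55,-.01,0)):
    ob=[]
    for p in ps:
        for k,v in MARKS.items():
            for o in models.mark_of(k,p)[:1]:
                if o["confidence"]>.5: ob.append((p,k,v,o["location"]))
    def res(q):
        Rb,t=bedT(*q)
        return np.concatenate([(proj(p,t+Rb@np.array(v))[0]-l)*1.6/foc(p)*1000 for p,k,v,l in ob])
    s=least_squares(res,x0,loss="soft_l1",f_scale=5)
    return s.x,[(p["shot"],k,e.round(1)) for (p,k,v,l),e in zip(ob,res(s.x).reshape(-1,2))]
def cloud(p,mask=None):
    m=p["depth"]>0
    if mask is not None: m&=mask
    v,u=np.nonzero(m); return pts(p,np.stack([u,v],1))
def fitcloud(P,q0):
    """refine x,y,yaw on surfaces: bed plane"""
    Rb,t=bedT(*q0); L=(P-t)@Rb
    k=(abs(L[:,0]-.014)<.03)&(abs(L[:,1])<.095)&(abs(L[:,2])<.012)
    A=P[k]; c=A.mean(0); n=np.linalg.svd(A-c,full_matrices=False)[2][2]; n*=np.sign(n[2])
    return k.sum(),c,n,np.degrees(np.arccos(n[2])),np.arctan2(n[1],n[0]),(c-t)@n
def block(P,zmin=.026,zmax=.04):
    A=P[(P[:,2]>zmin)&(P[:,2]<zmax)]; 
    (c,s,a)=cv2.minAreaRect((A[:,:2]*1000).astype(np.float32)); 
    d=np.linalg.svd(A[:,:2]-A[:,:2].mean(0),full_matrices=False)[2][0]
    return len(A),np.round(c,1),np.round(s,1),a,np.degrees(np.arctan2(d[1],d[0])),A.mean(0).round(4)
def tool():
    o=telemetry.get_obs(); return np.array(o["eef_pos"]),R.from_rotvec(o["ee_rot"]).as_matrix(),o
E
python3 - <<'E'
from h import *
ps=[cam("scene"),cam("side")]
q,e=fitmarks(ps); print(q); [print(*i) for i in e]
for p in ps: print(fitcloud(cloud(p),q))
for p in ps:
    P=cloud(p); k=(abs(P[:,0]-.5)<.11)&(abs(P[:,1]+.31)<.09)
    print(block(P[k]))
print(tool()[1].round(3))
E
```

```text
[ 0.54212713 -0.00774387 -0.2316546 ]
3 bed [-0.7 11.2]
3 stop_edge [8.1 0.3]
3 clamp_arm_tip [1.2 0.7]
3 knob_grip [0.  4.2]
4 bed [ 2.2 -6.5]
4 lip_edge [-6.8  4.9]
4 stop_edge [-6.2  3.2]
4 clamp_arm_tip [-3.8 -1.8]
(np.int64(1186), array([ 0.52823086, -0.01576691,  0.06221541]), array([ 0.48117085, -0.10217986,  0.87065142]), np.float64(29.465573384838002), np.float64(-0.20924828160389916), np.float64(0.00041541579844644756))
(np.int64(588), array([ 0.53119506, -0.0079288 ,  0.06394737]), array([ 0.48152194, -0.10804437,  0.86974883]), np.float64(29.57053472459773), np.float64(-0.22072518412460096), np.float64(0.0025379125647458436))
(995, array([ 493.5, -305.3]), array([180.6,  48. ]), 33.88335418701172, np.float64(33.606295697961535), array([ 0.4964, -0.3057,  0.0308]))
(881, array([ 508.5, -294.5]), array([216. ,  49.4]), 32.89411544799805, np.float64(-146.88648500502936), array([ 0.4905, -0.3091,  0.0323]))
[[ 0.898  0.44   0.   ]
 [ 0.44  -0.898 -0.   ]
 [ 0.     0.    -1.   ]]
```

Emit:
{"method": "step_arm", "body": {"moves": [{"tx": 38.5,"ty": -10.2,"claw": 1},{"tx": 38.5,"ty": -10.2},{"tx": 38.5,"ty": -10.2},{"tx": 38.5,"ty": -10.2},{"tx": 38.5,"ty": -10.2}], "squeeze": 40}}

```text
schema error: expected keys tx, ty, tz, roll, claw
```

Emit:
{"method": "step_arm", "body": {"moves": [{"tx": 38.5,"ty": -10.2},{"tx": 38.5,"ty": -10.2},{"tx": 38.5,"ty": -10.2},{"roll": -3.75},{"roll": -3.75}]}}

```text
schema error: expected keys tx, ty, tz, roll, claw
```

Run:
```python
from h import *
p=cam("wrist"); cv2.imwrite("pics/w1.png",p["image"])
t,Rt,o=tool(); print(t,Rt[:,0],o["joints"],o["clock"],p["eye"])
for o in models.outline_of("batten",p)[:2]:
    P=cloud(p,o["mask"]); print(o["confidence"],o["rect"],block(P,.024,.045))
    print(np.percentile(P,[2,50,98],axis=0).round(3))
```

```text
[ 0.25309893 -0.51637183  0.25003393] [ 8.97929225e-01  4.40139871e-01 -2.62201321e-05] [-1.25462764e+00  3.13180525e-01  4.60991576e-02  1.30353750e+00
 -1.54445188e-06  1.43121057e+00] 2.25 [ 0.32080456 -0.48362966  0.37335764]
0.94 [338.0, 70.0, 197.8, 137.7] (10289, array([ 370., -514.]), array([ 44.2, 179.7]), 59.312103271484375, np.float64(147.89455239747988), array([ 0.3699, -0.5144,  0.0314]))
[[ 0.294 -0.568  0.029]
 [ 0.371 -0.514  0.031]
 [ 0.439 -0.461  0.033]]
```

View pics/w1.png

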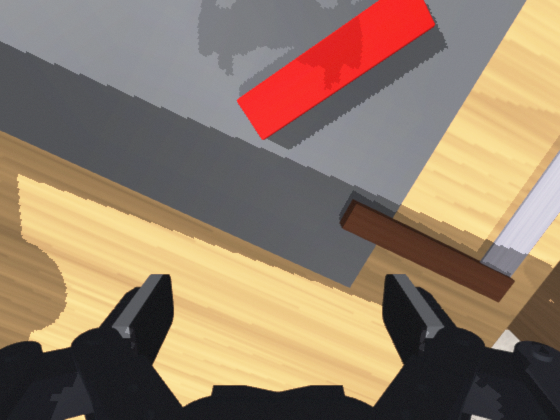

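The picture shows the red decoy at about (335, 70). The arm hasn't moved, because every row needs all five keys.

Emit:
{"method": "step_arm", "body": {"moves": [{"tx": 38.5,"ty": -10.2,"tz": 0,"roll": 0,"claw": 1},{"tx": 38.5,"ty": -10.2,"tz": 0,"roll": 0,"claw": 1},{"tx": 38.5,"ty": -10.2,"tz": 0,"roll": 0,"claw": 1},{"tx": 38.5,"ty": -10.2,"tz": 0,"roll": 0,"claw": 1},{"tx": 38.5,"ty": -10.2,"tz": 0,"roll": 0,"claw": 1}], "squeeze": 40}}

```text
clock: 2.72
eef_pos: [0.4045, -0.3846, 0.2501]
ee_rot: [3.06, 0.709, 0.0]
ft_force: [1.7, -1.1, 0.7]
finger_gap: 1.002
gripper_force: 0.0
```

Emit:
{"method": "step_arm", "body": {"moves": [{"tx": 38.5,"ty": -10.2,"tz": 0,"roll": 0,"claw": 1},{"tx": 20,"ty": -10.2,"tz": 0,"roll": 0,"claw": 1},{"tx": 0,"ty": -10.2,"tz": 0,"roll": -3.75,"claw": 1},{"tx": 0,"ty": 0,"tz": 0,"roll": -3.75,"claw": 1},{"tx": 0,"ty": 0,"tz": 0,"roll": 0,"claw": 1}]}}

```text
clock: 3.13
eef_pos: [0.443, -0.3316, 0.2501]
ee_rot: [3.006, 0.914, -0.0]
ft_force: [-0.4, -0.6, 0.2]
finger_gap: 1.0
gripper_force: 0.0
```

Run:
```python
from h import *
p=cam("wrist"); cv2.imwrite("pics/w2.png",p["image"])
t,Rt,o=tool(); print(t,Rt[:,0],o["joints"],o["clock"],p["eye"])
for o in models.outline_of("batten",p)[:2]:
    P=cloud(p,o["mask"]); print(o["confidence"],o["rect"],block(P,.024,.045))
```

```text
[ 0.44285004 -0.33221824  0.25012535] [ 8.32981722e-01  5.53300506e-01 -2.07245404e-05] [-7.88578957e-01  2.71097467e-01 -1.11157036e-02  1.28817673e+00
 -1.01779880e-04  1.76669234e+00] 3.1833 [ 0.50565657 -0.29011654  0.37345839]
0.58 [284.0, 107.2, 53.3, 204.4] (9413, array([ 493.9, -302.7]), array([179.3,  43.8]), 32.91828536987305, np.float64(-146.78344144126552), array([ 0.4994, -0.2988,  0.0314]))
0.56 [379.2, 317.0, 165.8, 101.3] (4053, array([ 370.5, -513.8]), array([ 45.7, 179.7]), 59.32841491699219, np.float64(150.34549733149802), array([ 0.359 , -0.503 ,  0.0309]))
```

Emit:
{"method": "step_arm", "body": {"moves": [{"tx": 30,"ty": 3.6,"tz": 20,"roll": 0.6,"claw": 1},{"tx": 29,"ty": 0,"tz": 20,"roll": 0,"claw": 1},{"tx": 0,"ty": 0,"tz": 40,"roll": 0,"claw": 1},{"tx": 0,"ty": 0,"tz": 40,"roll": 0,"claw": 1},{"tx": 0,"ty": 0,"tz": 40,"roll": 0,"claw": 1}]}}

```text
clock: 3.65
eef_pos: [0.4944, -0.3037, 0.0889]
ee_rot: [3.011, 0.889, 0.002]
ft_force: [0.4, -1.0, -0.3]
finger_gap: 1.0
gripper_force: 0.0
```

Emit:
{"method": "step_arm", "body": {"moves": [{"tx": 0,"ty": 0,"tz": 36,"roll": 0,"claw": 1},{"tx": 0,"ty": 0,"tz": 20,"roll": 0,"claw": 1},{"tx": 0,"ty": 0,"tz": 0,"roll": 0,"claw": 0.3},{"tx": 0,"ty": 0,"tz": 0,"roll": 0,"claw": -0.5},{"tx": 0,"ty": 0,"tz": 0,"roll": 0,"claw": -0.5}]}}

```text
clock: 4.07
eef_pos: [0.4947, -0.3045, 0.0355]
ee_rot: [3.011, 0.89, 0.002]
ft_force: [0.3, -0.4, 0.4]
finger_gap: 0.607
gripper_force: 0.0
```

Emit:
{"method": "step_arm", "body": {"moves": [{"tx": 0,"ty": 0,"tz": 0,"roll": 0,"claw": -0.5},{"tx": 0,"ty": 0,"tz": 0,"roll": 0,"claw": -0.5},{"tx": 0,"ty": 0,"tz": 0,"roll": 0,"claw": -0.5}]}}

```text
clock: 4.32
eef_pos: [0.4953, -0.3046, 0.0364]
ee_rot: [3.008, 0.891, 0.004]
ft_force: [-0.5, -0.6, 6.4]
finger_gap: 0.506
gripper_force: 43.6
```

Emit:
{"method": "step_arm", "body": {"moves": [{"tx": 0,"ty": 0,"tz": -36,"roll": 0,"claw": -0.5},{"tx": 0,"ty": 0,"tz": -40,"roll": -6.4,"claw": -0.5},{"tx": 0,"ty": 0,"tz": -40,"roll": -6.4,"claw": -0.5},{"tx": 0,"ty": 0,"tz": -40,"roll": -6.4,"claw": -0.5},{"tx": 0,"ty": 0,"tz": -25,"roll": -6.4,"claw": -0.5}]}}

```text
clock: 4.73
eef_pos: [0.4948, -0.3038, 0.2203]
ee_rot: [2.73, 1.543, 0.003]
ft_force: [0.7, 0.1, -1.4]
finger_gap: 0.501
gripper_force: 42.7
```

Emit:
{"method": "step_arm", "body": {"moves": [{"tx": 0,"ty": 0,"tz": 0,"roll": -6.4,"claw": -0.5},{"tx": 0,"ty": 0,"tz": 0,"roll": -6.4,"claw": -0.5},{"tx": 0,"ty": 0,"tz": 0,"roll": -6.3,"claw": -0.5},{"tx": 35,"ty": -2,"tz": 0,"roll": 0,"claw": -0.5},{"tx": 35,"ty": -2,"tz": 0,"roll": 0,"claw": -0.5}]}}

```text
clock: 5.15
eef_pos: [0.5048, -0.2347, 0.2153]
ee_rot: [2.449, 1.966, 0.0]
ft_force: [-0.1, 0.5, -1.1]
finger_gap: 0.504
gripper_force: 42.6
```

Emit:
{"method": "step_arm", "body": {"moves": [{"tx": 35,"ty": -2,"tz": 0,"roll": 0,"claw": -0.5},{"tx": 35,"ty": -2,"tz": 0,"roll": 0,"claw": -0.5},{"tx": 20,"ty": -1,"tz": 0,"roll": 0,"claw": -0.5},{"tx": 0,"ty": 0,"tz": 0,"roll": 0,"claw": -0.5},{"tx": 0,"ty": 0,"tz": 0,"roll": 0,"claw": -0.5}]}}

```text
clock: 5.57
eef_pos: [0.5193, -0.1438, 0.2156]
ee_rot: [2.443, 1.973, 0.0]
ft_force: [1.2, -1.1, -2.7]
finger_gap: 0.504
gripper_force: 42.6
```

Run:
```python
from h import *
p=cam("wrist"); s=cam("side"); cv2.imwrite("pics/w3.png",p["image"])
t,Rt,o=tool(); print(t,Rt[:,0],o["finger_gap"],o["gripper_force"],o["ft_force"],o["clock"])
q,e=fitmarks([p],(.542,-.008,-.215)); print(q); [print(*i) for i in e]
print(fitcloud(cloud(p),q))
b=models.outline_of("batten",p)
for o in b[:2]:
    P=cloud(p,o["mask"]); print(o["confidence"],o["rect"],np.percentile(P,[2,50,98],axis=0).round(3))
```

```text
[ 0.51919723 -0.14542281  0.21533833] [ 2.12948312e-01  9.77063256e-01 -6.40518591e-04] 0.5028998449665305 42.62233078479767 [ 0.08324849 -1.38478067 -2.14844697] 5.6667
[ 0.54404273 -0.00832318 -0.17445359]
7 bed [-0.9  0. ]
7 lip_edge [ 0.9 -0. ]
(np.int64(4231), array([ 0.52834577, -0.01988251,  0.06181403]), array([ 0.48838059, -0.10089138,  0.86677871]), np.float64(29.91356454400257), np.float64(-0.20371778481052635), np.float64(-0.0005935908027654233))
0.83 [278.6, 220.8, 131.4, 342.1] [[ 0.497 -0.185  0.209]
 [ 0.526 -0.109  0.211]
 [ 0.554 -0.058  0.212]]
```

View pics/w3.png

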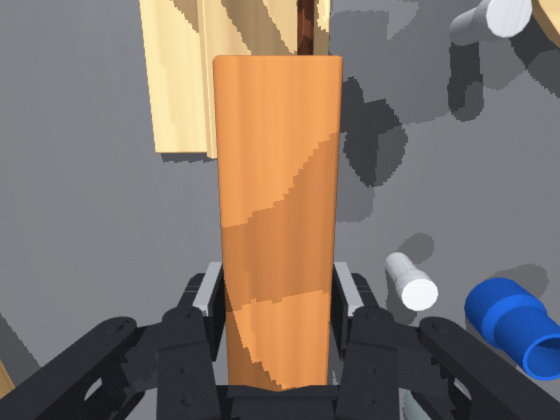

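The batten is held squarely, spanning (215–340, 60–390), with the bed's open end at about (210, 155) and the lip at about (310, 20). Next I'll refine the bed edges from depth.

Run:
```python
from h import *
p=cam("wrist"); P=cloud(p); q=(.542,-.008,-.205); Rb,t=bedT(*q); L=(P-t)@Rb
k=(abs(L[:,2])<.003)&(L[:,0]>.0)&(L[:,0]<.048)&(abs(L[:,1])<.13)
print("bed z",np.median(L[k,2]),"ymax",np.sort(L[k,1])[-40::8])
k=(abs(L[:,2]-.008)<.004)&(abs(L[:,0]+.027)<.012)&(abs(L[:,1])<.13)
print("lip",k.sum(),np.percentile(L[k],[3,50,97],axis=0).round(4))
k=(abs(P[:,2]-.012)<.003)&(abs(L[:,1])<.14)&(abs(P[:,0]-.5)<.15); W=(P-t)@np.stack([np.r_[Rb[:2,0]/np.linalg.norm(Rb[:2,0]),0],Rb[:,1],[0,0,1]],1)
print("base",k.sum(),np.percentile(W[k],[1,50,99],axis=0).round(4))
```

```text
bed z 0.00040965793047405903 ymax [0.09890102 0.09968916 0.10051719 0.10147713 0.10250569]
lip 775 [[-0.033  -0.0025  0.0045]
 [-0.0271  0.0141  0.0082]
 [-0.0234  0.0318  0.0094]]
base 9038 [[-0.0477 -0.012  -0.0454]
 [ 0.0794  0.036  -0.0436]
 [ 0.1045  0.1064 -0.0418]]
```

Emit:
{"method": "step_arm", "body": {"moves": [{"tx": 38,"ty": -5,"tz": 0,"roll": -0.6,"claw": -0.5},{"tx": 39,"ty": 0,"tz": 0,"roll": 0,"claw": -0.5},{"tx": 0,"ty": 0,"tz": 35,"roll": 0,"claw": -0.5},{"tx": 0,"ty": 0,"tz": 35,"roll": 0,"claw": -0.5},{"tx": 0,"ty": 0,"tz": 0,"roll": 0,"claw": -0.5}]}}

```text
clock: 6.43
eef_pos: [0.526, -0.0668, 0.139]
ee_rot: [-2.428, -1.98, 0.01]
ft_force: [-3.1, 0.8, -1.8]
finger_gap: 0.504
gripper_force: 42.6
```

Emit:
{"method": "step_arm", "body": {"moves": [{"tx": 0,"ty": 0,"tz": 25,"roll": 0,"claw": -0.5},{"tx": 0,"ty": 0,"tz": 10,"roll": 0,"claw": -0.5},{"tx": 0,"ty": 0,"tz": 4,"roll": 0,"claw": -0.5},{"tx": 0,"ty": 0,"tz": 0,"roll": 0,"claw": -0.5}]}}

```text
clock: 6.77
eef_pos: [0.5299, -0.0689, 0.106]
ee_rot: [-2.436, -1.982, 0.001]
ft_force: [0.3, -0.1, -1.5]
finger_gap: 0.5
gripper_force: 42.6
```

Run:
```python
from h import *
t,Rt,o=tool(); Rb,b=bedT(.542,-.008,-.205)
print(t,o["ft_force"],"tcp in bed",(t-b)@Rb, "near edge bed",((t-[0,0,.036]-b)+.022*np.r_[Rb[:2,0]/.866,0])@Rb)
p=cam("scene"); cv2.imwrite("pics/s3.png",cv2.resize(p["image"][120:300,180:420],(800,600)))
```

```text
[ 0.52988749 -0.06894274  0.10602417] [ 0.31888205 -0.12358778 -1.48039143] tcp in bed [0.02503832 0.06213237 0.04446176] near edge bed [0.02609144 0.06213237 0.00228452]
```

View pics/s3.png

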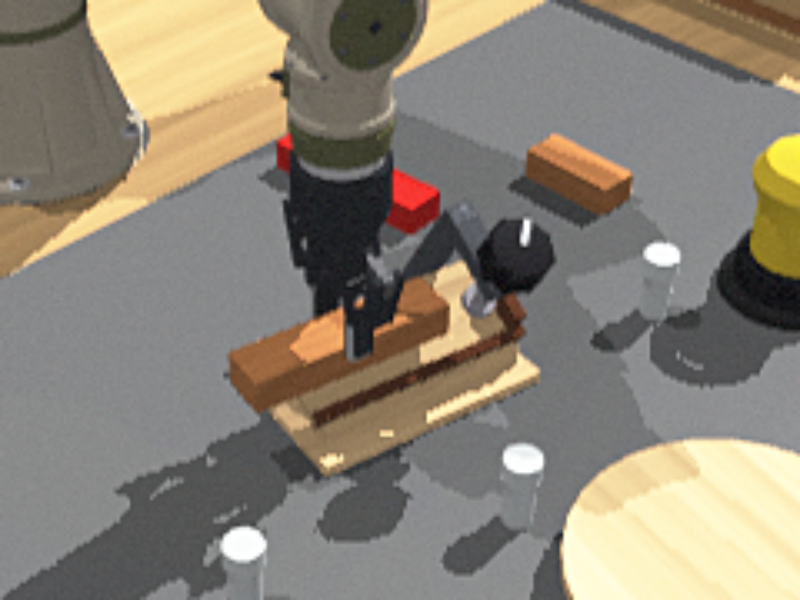

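The picture shows the batten level over the bed, with its end at about (240, 380), clear of the clamp, and its left end at about (445, 310), right of the pad. Lower it a little, then release.

Emit:
{"method": "step_arm", "body": {"moves": [{"tx": 0,"ty": 2,"tz": 2,"roll": 0,"claw": -0.5},{"tx": 0,"ty": 0,"tz": 0.5,"roll": 0,"claw": 0.1},{"tx": 0,"ty": 0,"tz": 0,"roll": 0,"claw": 0.25},{"tx": 0,"ty": 0,"tz": 0,"roll": 0,"claw": 0.4},{"tx": 0,"ty": 0,"tz": 0,"roll": 0,"claw": 0.5}]}}

```text
clock: 7.23
eef_pos: [0.5325, -0.069, 0.1041]
ee_rot: [2.435, 1.983, 0.001]
ft_force: [-0.2, 0.4, -0.4]
finger_gap: 0.749
gripper_force: 0.0
```

Emit:
{"method": "step_arm", "body": {"moves": [{"tx": 0,"ty": 0,"tz": 0,"roll": 0,"claw": 0.6},{"tx": 0,"ty": 0,"tz": 0,"roll": 0,"claw": 0.7},{"tx": 0,"ty": 0,"tz": -3,"roll": 0,"claw": 0.8},{"tx": 0,"ty": 0,"tz": -10,"roll": 0,"claw": 0.9},{"tx": 0,"ty": 0,"tz": -20,"roll": 0,"claw": 0.9}]}}

```text
clock: 7.65
eef_pos: [0.5305, -0.0685, 0.1354]
ee_rot: [-2.433, -1.981, 0.004]
ft_force: [0.4, 0.2, -0.6]
finger_gap: 0.95
gripper_force: 0.0
```

Emit:
{"method": "step_arm", "body": {"moves": [{"tx": -10,"ty": 0,"tz": -35,"roll": 0,"claw": 0.5},{"tx": -30,"ty": 0,"tz": -25,"roll": 0,"claw": 0},{"tx": -35,"ty": 0,"tz": 0,"roll": 0,"claw": -1},{"tx": -35,"ty": 0,"tz": 0,"roll": 0,"claw": -1},{"tx": -20,"ty": 0,"tz": 0,"roll": 0,"claw": -1}]}}

```text
clock: 8.07
eef_pos: [0.5059, -0.1993, 0.1985]
ee_rot: [2.435, 1.98, 0.0]
ft_force: [-0.5, 0.4, -1.1]
finger_gap: 0.235
gripper_force: 0.0
```

```bash
cat >> h.py <<'E'
BED=(.542,-.008,-.205)
def batbed(p,lo=.02,hi=.045):
    """batten top face in the bed frame"""
    Rb,b=bedT(*BED); out=[]
    for o in models.outline_of("batten",p)[:3]:
        L=(cloud(p,o["mask"])-b)@Rb
        k=(abs(L[:,0])<.06)&(abs(L[:,1])<.17)&(L[:,2]>-.01)&(L[:,2]<.08)
        if k.sum()<200: continue
        A=L[k]; T=A[(A[:,2]>lo)&(A[:,2]<hi)]
        if len(T)<50: print("few",np.median(A,axis=0)); continue
        rect=cv2.minAreaRect((T[:,:2]*1000).astype(np.float32)); n=np.linalg.svd(T-T.mean(0),full_matrices=False)[2][2]
        out.append((o["confidence"],len(T),"zmed",np.median(T[:,2]).round(4),"tilt",n.round(3),np.round(rect[0],1),np.round(rect[1],1),round(rect[2],1),np.percentile(T,[1,99],axis=0).round(4).tolist()))
    return out
E
python3 - <<'E'
from h import *
t,Rt,o=tool(); print(t,o["finger_gap"],o["ft_force"],o["clock"])
for n in ["wrist","scene","side"]:
    p=cam(n); print(n,*batbed(p),sep="\n ")
    if n=="wrist": cv2.imwrite("pics/w4.png",p["image"])
E
```

```text
[ 0.50588454 -0.19925266  0.19847537] 0.23533187220272095 [-0.50038165  0.43152088 -1.13857126] 8.0667
wrist
 (0.58, 10151, 'zmed', np.float64(0.0323), 'tilt', array([ 0.087, -0.001,  0.996]), array([ -1.7, 107.1]), array([91.6, 45.4]), 89.8, [[-0.0223, 0.0642, 0.0209], [0.0205, 0.1514, 0.0338]])
scene
 (0.69, 1090, 'zmed', np.float64(0.032), 'tilt', array([ 0.034, -0.003, -0.999]), array([-2.7, 65. ]), array([183.2,  45.6]), 90.0, [[-0.0249, -0.022, 0.0219], [0.019, 0.1551, 0.0374]])
side
 (0.65, 493, 'zmed', np.float64(0.0338), 'tilt', array([-0.042, -0.02 , -0.999]), array([-1.3, 66.5]), array([180.2,  44.1]), 89.6, [[-0.0225, -0.0198, 0.0209], [0.0206, 0.1551, 0.0369]])
```

View pics/w4.png

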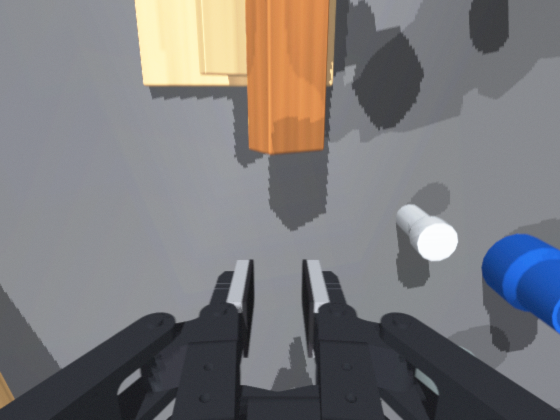

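The batten now lies on the bed against the lip (pixels 250–328, 0–150), with its right end at bed y of about 154 mm. Next I'll go down beyond that end and push it home with closed fingers.

Emit:
{"method": "step_arm", "body": {"moves": [{"tx": 10,"ty": 10,"tz": 0,"roll": 0,"claw": -1},{"tx": 0,"ty": 0,"tz": 40,"roll": 0,"claw": -1},{"tx": 0,"ty": 0,"tz": 40,"roll": 0,"claw": -1},{"tx": 0,"ty": 0,"tz": 34,"roll": 0,"claw": -1},{"tx": 0,"ty": 0,"tz": 0,"roll": 0,"claw": -1}]}}

```text
clock: 8.78
eef_pos: [0.5139, -0.1844, 0.0761]
ee_rot: [-2.425, -1.98, 0.007]
ft_force: [-1.7, 1.4, 0.2]
finger_gap: 0.002
gripper_force: 0.0
```

Run:
```python
from h import *
t,Rt,o=tool(); Rb,b=bedT(*BED); print(t,(t-b)@Rb,o["finger_gap"],o["ft_force"],o["clock"])
```

```text
[ 0.51392082 -0.18441739  0.07605236] [0.0032329  0.17843938 0.02244266] 0.0021643275631093198 [-1.67500973  1.3578225   0.2477806 ] 8.7833
```

Emit:
{"method": "step_arm", "body": {"moves": [{"tx": 0,"ty": 3,"tz": -3,"roll": 0,"claw": -1},{"tx": 0,"ty": 0,"tz": 0,"roll": 0,"claw": -1},{"tx": 6,"ty": 0,"tz": 0,"roll": 0,"claw": -1},{"tx": 8,"ty": 0,"tz": 0,"roll": 0,"claw": -1},{"tx": 8,"ty": 0,"tz": 0,"roll": 0,"claw": -1}]}}

```text
clock: 9.2
eef_pos: [0.5266, -0.1678, 0.0876]
ee_rot: [2.433, 1.981, 0.002]
ft_force: [-0.1, -4.1, 1.8]
finger_gap: -0.001
gripper_force: 1.9
```

Emit:
{"method": "step_arm", "body": {"moves": [{"tx": 8,"ty": 0,"tz": 0,"roll": 0,"claw": -1},{"tx": 8,"ty": 0,"tz": 0,"roll": 0,"claw": -1},{"tx": 8,"ty": 0,"tz": 0,"roll": 0,"claw": -1},{"tx": 8,"ty": 0,"tz": 0,"roll": 0,"claw": -1},{"tx": 0,"ty": 0,"tz": 0,"roll": 0,"claw": -1}]}}

```text
clock: 9.62
eef_pos: [0.5315, -0.1342, 0.0854]
ee_rot: [-2.433, -1.985, -0.001]
ft_force: [0.6, -0.3, 0.3]
finger_gap: -0.002
gripper_force: 0.0
```

Run:
```python
from h import *
t,Rt,o=tool(); Rb,b=bedT(*BED); print(t,(t-b)@Rb,o["finger_gap"],o["ft_force"],o["clock"])
print(*batbed(cam("scene")),*batbed(cam("side")),sep="\n")
```

```text
[ 0.53145534 -0.13419265  0.08535569] [0.00187152 0.12569685 0.0339712 ] -0.0018011779632226546 [ 0.61508492 -0.34056784  0.30450762] 9.6167
(0.88, 877, 'zmed', np.float64(0.032), 'tilt', array([-0.045,  0.   ,  0.999]), array([-2.7, 29.5]), array([184. ,  45.4]), 89.9, [[-0.0247, -0.0575, 0.0215], [0.0191, 0.1156, 0.0369]])
```

Emit:
{"method": "step_arm", "body": {"moves": [{"tx": 7,"ty": 0,"tz": 0,"roll": 0,"claw": -1},{"tx": 7,"ty": 0,"tz": 0,"roll": 0,"claw": -1},{"tx": 6,"ty": 0,"tz": 0,"roll": 0,"claw": -1},{"tx": 0,"ty": 0,"tz": 0,"roll": 0,"claw": -1}]}}

```text
clock: 10.15
eef_pos: [0.5356, -0.1153, 0.0853]
ee_rot: [-2.434, -1.985, -0.0]
ft_force: [-0.2, -0.0, 0.3]
finger_gap: -0.001
gripper_force: 0.0
```

Emit:
{"method": "step_arm", "body": {"moves": [{"tx": 2,"ty": 0,"tz": 0,"roll": 0,"claw": -1},{"tx": 2,"ty": 0,"tz": 0,"roll": 0,"claw": -1},{"tx": 0,"ty": 0,"tz": 0,"roll": 0,"claw": -1}]}}

```text
clock: 10.4
eef_pos: [0.5364, -0.1124, 0.0855]
ee_rot: [-2.436, -1.984, -0.0]
ft_force: [-0.1, -0.8, -0.3]
finger_gap: -0.0
gripper_force: 0.0
```

Emit:
{"method": "step_arm", "body": {"moves": [{"tx": 2,"ty": 0,"tz": 0,"roll": 0,"claw": -1},{"tx": 0,"ty": 0,"tz": 0,"roll": 0,"claw": -1}]}}

```text
clock: 10.57
eef_pos: [0.5368, -0.111, 0.0856]
ee_rot: [2.436, 1.983, -0.001]
ft_force: [-0.5, -2.9, -0.9]
finger_gap: -0.0
gripper_force: 1.1
```

Run:
```python
from h import *
t,Rt,o=tool(); Rb,b=bedT(*BED); print(t,(t-b)@Rb,o["finger_gap"],o["ft_force"],o["clock"])
print(*batbed(cam("scene")),*batbed(cam("side")),sep="\n")
```

```text
[ 0.53681391 -0.11104494  0.08558799] [0.001525   0.101943   0.03443951] -2.3580999902979017e-05 [-0.52074192 -2.86180802 -0.88405918] 10.5667
(0.66, 735, 'zmed', np.float64(0.0319), 'tilt', array([ 0.048,  0.001, -0.999]), array([-3.7,  4.2]), array([180.8,  43.4]), 90.0, [[-0.0249, -0.0812, 0.0217], [0.0175, 0.0924, 0.0365]])
```

Emit:
{"method": "step_arm", "body": {"moves": [{"tx": 2,"ty": 0,"tz": 0,"roll": 0,"claw": -1},{"tx": 0,"ty": 0,"tz": 0,"roll": 0,"claw": -1},{"tx": 0,"ty": 0,"tz": 0,"roll": 0,"claw": -1}]}}

```text
clock: 11.02
eef_pos: [0.5369, -0.1109, 0.0856]
ee_rot: [2.435, 1.98, -0.006]
ft_force: [-2.6, -8.8, 0.6]
finger_gap: 0.002
gripper_force: 4.7
```

Emit:
{"method": "step_arm", "body": {"moves": [{"tx": 2,"ty": 0,"tz": 0,"roll": 0,"claw": -1},{"tx": 0,"ty": 0,"tz": 0,"roll": 0,"claw": -1},{"tx": 0,"ty": 0,"tz": 0,"roll": 0,"claw": -1}]}}

```text
clock: 11.27
eef_pos: [0.5369, -0.1108, 0.0857]
ee_rot: [2.435, 1.977, -0.011]
ft_force: [-4.9, -15.8, -0.1]
finger_gap: 0.001
gripper_force: 7.9
```

Emit:
{"method": "step_arm", "body": {"moves": [{"tx": -8,"ty": 0,"tz": 0,"roll": 0,"claw": -1},{"tx": -20,"ty": 0,"tz": 0,"roll": 0,"claw": -1},{"tx": 0,"ty": 0,"tz": -40,"roll": 0,"claw": -1},{"tx": 0,"ty": 0,"tz": -40,"roll": 0,"claw": -1},{"tx": 0,"ty": 0,"tz": -40,"roll": 0,"claw": -1}]}}

```text
clock: 11.68
eef_pos: [0.5312, -0.1339, 0.2062]
ee_rot: [-2.434, -1.981, -0.0]
ft_force: [-0.2, -0.1, 0.4]
finger_gap: 0.0
gripper_force: 0.0
```

Emit:
{"method": "step_arm", "body": {"moves": [{"tx": 0,"ty": 10,"tz": -40,"roll": 0,"claw": 0},{"tx": 0,"ty": 20,"tz": 0,"roll": 0,"claw": 1},{"tx": 0,"ty": 20,"tz": 0,"roll": 0,"claw": 1},{"tx": 0,"ty": 0,"tz": 0,"roll": 0,"claw": 1},{"tx": 0,"ty": 0,"tz": 0,"roll": 0,"claw": 1}]}}

```text
clock: 12.1
eef_pos: [0.5814, -0.1441, 0.245]
ee_rot: [-2.435, -1.984, -0.001]
ft_force: [-0.4, 0.5, 0.2]
finger_gap: 0.709
gripper_force: 0.0
```

Run:
```python
from h import *
t,Rt,o=tool(); Rb,b=bedT(*BED); print(t,(t-b)@Rb,o["finger_gap"],o["ft_force"],o["clock"])
p=cam("wrist"); cv2.imwrite("pics/w5.png",p["image"]); print(*batbed(p),sep="\n")
L=(cloud(p)-b)@Rb
k=(abs(L[:,2]-.142)<.004)&(abs(L[:,0])<.04)&(abs(L[:,1]+.055)<.04); print("knob top",k.sum(),L[k].mean(0),np.percentile(L[k],[1,99],axis=0).round(4))
m=models.mark_of("knob_grip",p); print(m[:1], proj(p,b+Rb@np.array([0,-.055,.132])))
print(*batbed(cam("scene")),*batbed(cam("side")),sep="\n")
```

```text
[ 0.58142262 -0.14411135  0.24502012] [0.03758829 0.12523616 0.19771473] 0.7093724238204651 [-0.36007566  0.45477582  0.22580346] 12.1
few [0.03377943 0.04141874 0.00040055]
(0.72, 9186, 'zmed', np.float64(0.0323), 'tilt', array([ 0.057, -0.   ,  0.998]), array([-1.6, 36. ]), array([ 44.6, 111. ]), 0.2, [[-0.0227, -0.0164, 0.0216], [0.0203, 0.0897, 0.034]])<stdin>:5: RuntimeWarning: Mean of empty slice.
  ret = um.true_divide(
Traceback (most recent call last):
IndexError: index -1 is out of bounds for axis 0 with size 0
```

View pics/w5.png

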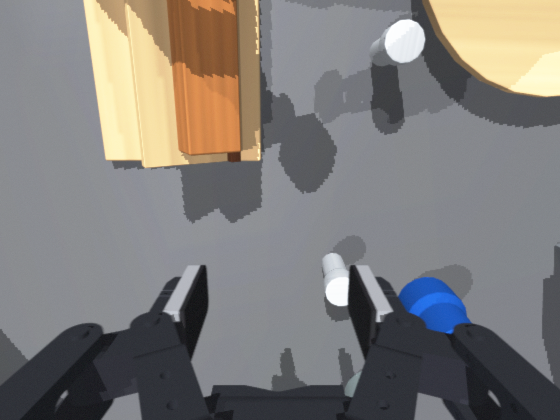

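The batten's right end is at about (210, 152), which is bed y = 90 mm, so it's home with x within 2 mm. Next, the knob.

Emit:
{"method": "step_arm", "body": {"moves": [{"tx": 36,"ty": 0,"tz": -10,"roll": 0,"claw": 1},{"tx": 36,"ty": 0,"tz": 0,"roll": 0,"claw": 1},{"tx": 36,"ty": 0,"tz": 0,"roll": 0,"claw": 1},{"tx": 36,"ty": 0,"tz": 0,"roll": 0,"claw": 1},{"tx": 36,"ty": 0,"tz": 0,"roll": 0,"claw": 1}]}}

```text
clock: 12.62
eef_pos: [0.6164, 0.0336, 0.2554]
ee_rot: [-2.436, -1.983, 0.001]
ft_force: [0.2, 0.5, 0.2]
finger_gap: 0.999
gripper_force: 0.0
```

Emit:
{"method": "step_arm", "body": {"moves": [{"tx": 0,"ty": 0,"tz": 0,"roll": -7,"claw": 1},{"tx": 0,"ty": 0,"tz": 0,"roll": -7,"claw": 1},{"tx": 0,"ty": 0,"tz": 0,"roll": -7,"claw": 1},{"tx": 0,"ty": 0,"tz": 0,"roll": -7,"claw": 1},{"tx": 0,"ty": 0,"tz": 0,"roll": -7,"claw": 1}]}}

```text
clock: 13.03
eef_pos: [0.6162, 0.0324, 0.2552]
ee_rot: [-1.717, -2.629, 0.001]
ft_force: [-0.0, 0.2, 0.8]
finger_gap: 0.995
gripper_force: 0.0
```

Emit:
{"method": "step_arm", "body": {"moves": [{"tx": 0,"ty": 0,"tz": 0,"roll": -7,"claw": 1},{"tx": 0,"ty": 0,"tz": 0,"roll": -7,"claw": 1},{"tx": 0,"ty": 0,"tz": 0,"roll": -7,"claw": 1},{"tx": 0,"ty": 0,"tz": 0,"roll": -7,"claw": 1},{"tx": 0,"ty": 0,"tz": 0,"roll": -7,"claw": 1}]}}

```text
clock: 13.45
eef_pos: [0.6162, 0.0321, 0.2552]
ee_rot: [-0.848, -3.024, -0.0]
ft_force: [-0.2, 0.1, -0.1]
finger_gap: 1.0
gripper_force: 0.0
```

Emit:
{"method": "step_arm", "body": {"moves": [{"tx": 0,"ty": 0,"tz": 0,"roll": -7,"claw": 1},{"tx": 0,"ty": 0,"tz": 0,"roll": -7,"claw": 1},{"tx": 0,"ty": 0,"tz": 0,"roll": -6,"claw": 1},{"tx": 0,"ty": 0,"tz": 0,"roll": 0,"claw": 1},{"tx": 0,"ty": 0,"tz": 0,"roll": 0,"claw": 1}]}}

```text
clock: 13.87
eef_pos: [0.6166, 0.032, 0.2553]
ee_rot: [-0.324, -3.124, -0.0]
ft_force: [-0.0, 0.0, -0.5]
finger_gap: 1.0
gripper_force: 0.0
```

```bash
cat >> h.py <<'E'
def knobview(p,name=None):
    """rectified top view of the knob top plane (bed z 142 mm): 4 px/mm, bed x up, bed y right"""
    Rb,b=bedT(*BED); g=np.arange(-32,32.01,.25)/1000
    yy,xx=np.meshgrid(g,-g); Q=np.stack([xx,yy-.055,np.full_like(xx,.142)],-1).reshape(-1,3)
    m=proj(p,b+Q@Rb.T).astype(np.float32).reshape(xx.shape+(2,))
    im=cv2.remap(p["image"],m,None,cv2.INTER_LINEAR)
    if name: cv2.imwrite(name,cv2.resize(im,None,fx=2,fy=2))
    gr=im.min(2).astype(float); rr=np.hypot(xx,yy)
    br=(gr>130)&(rr<.026)
    if br.sum()<20: return im,None
    c=np.array([xx[br].mean(),yy[br].mean()])
    return im,(br.sum(),c.round(4),"a deg",np.degrees(np.arctan2(-c[1],c[0])).round(1),"r",rr[br].min().round(4),rr[br].max().round(4))
E
python3 - <<'E'
from h import *
t,Rt,o=tool(); Rb,b=bedT(*BED); print(t,"bed",(t-b)@Rb,Rt[:,0],o["joints"],o["clock"])
p=cam("wrist"); L=(cloud(p)-b)@Rb
k=(abs(L[:,2]-.142)<.006)&(abs(L[:,0])<.04)&(abs(L[:,1]+.055)<.04); print("knob top",k.sum())
if k.any(): print(L[k].mean(0),np.percentile(L[k],[1,99],axis=0).round(4))
print(models.mark_of("knob_grip",p)[:1], proj(p,b+Rb@np.array([0,-.055,.132])))
s=cam("scene"); im,r1=knobview(p); im2,r2=knobview(s); print("wrist",r1,"\nscene",r2)
big=lambda a:cv2.resize(a,(400,400))
cv2.imwrite("pics/k1.png",np.vstack([np.hstack([cv2.resize(p["image"],(560,420))[:,:400],cv2.resize(p["image"][:,400:],(400,420))])[:0], np.hstack([big(im),big(im2)])]))
cv2.imwrite("pics/w6.png",p["image"])
E
```

```text
[0.61655104 0.03198513 0.2553375 ] bed [ 0.0440067  -0.05432403  0.20592254] [-9.78667452e-01  2.05448956e-01  8.62958959e-04] [-7.81824467e-02  3.97395111e-01  1.80182814e-01  1.35443497e+00
  1.48502265e-04  1.28740012e-01] 13.8667
knob top 4244
[ 0.00401508 -0.05367219  0.14183957] [[-0.0239 -0.079   0.1364]
 [ 0.0256 -0.0285  0.1443]]
[{'location': [278.0, 234.6], 'confidence': 0.76}] [[279.11206372 228.2381887 ]]
wrist (np.int64(2651), array([ 0.0065, -0.0076]), 'a deg', np.float64(49.5), 'r', np.float64(0.0), np.float64(0.0221)) 
scene (np.int64(3061), array([ 0.0099, -0.0077]), 'a deg', np.float64(37.8), 'r', np.float64(0.0), np.float64(0.0257))
```

View pics/w6.png

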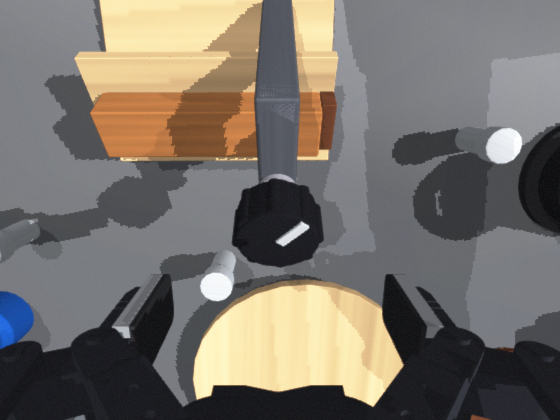

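The picture shows the batten seated against the brown stop at (328, 120), and the knob at (278, 235) with its mark pointing up-right, about 50° (0.87 rad). The pad should touch at 162°, so I want the mark at about 252°. First stroke: pre-turn −28°, descend, grip, then turn.

Emit:
{"method": "step_arm", "body": {"moves": [{"tx": 0,"ty": 0,"tz": 0,"roll": -7,"claw": 1},{"tx": 0,"ty": 0,"tz": 0,"roll": -7,"claw": 1},{"tx": 0,"ty": 0,"tz": 25,"roll": -7,"claw": 1},{"tx": 0,"ty": 0,"tz": 30,"roll": -7,"claw": 1},{"tx": 0,"ty": 0,"tz": 30,"roll": 0,"claw": 1}]}}

```text
clock: 14.43
eef_pos: [0.618, 0.0318, 0.1705]
ee_rot: [-0.451, 3.106, -0.001]
ft_force: [0.9, -0.2, 0.2]
finger_gap: 0.996
gripper_force: 0.0
```

Emit:
{"method": "step_arm", "body": {"moves": [{"tx": 0,"ty": 0,"tz": 0,"roll": 0,"claw": 0.5},{"tx": 0,"ty": 0,"tz": 0,"roll": 0,"claw": 0},{"tx": 0,"ty": 0,"tz": 0,"roll": 0,"claw": -0.5},{"tx": 0,"ty": 0,"tz": 0,"roll": 0,"claw": -0.5},{"tx": 0,"ty": 0,"tz": 0,"roll": 0,"claw": -0.5}], "squeeze": 35}}

```text
clock: 14.85
eef_pos: [0.6172, 0.0318, 0.1718]
ee_rot: [-0.444, 3.11, -0.0]
ft_force: [-4.3, -0.9, -1.3]
finger_gap: 0.634
gripper_force: 38.2
```

Run:
```python
from h import *
t,Rt,o=tool(); Rb,b=bedT(*BED); print(t,"bed",(t-b)@Rb,Rt[:,0],o["finger_gap"],o["gripper_force"],o["ft_force"],o["ft_torque"])
p=cam("wrist"); print(knobview(p,"pics/k2.png")[1])
```

```text
[0.61724872 0.03179316 0.17177713] bed [ 0.00160111 -0.0542781   0.13391821] [-9.59988395e-01 -2.80039680e-01 -2.44563251e-04] 0.6335418936382882 38.21311175823212 [-4.29303941 -0.92580885 -1.32555845] [ 0.22337299  0.79395989 -0.2537245 ]
(np.int64(3186), array([ 0.005 , -0.0079]), 'a deg', np.float64(57.6), 'r', np.float64(0.0), np.float64(0.026))
```

Emit:
{"method": "step_arm", "body": {"moves": [{"tx": 0,"ty": 0,"tz": 0,"roll": 6,"claw": -0.5},{"tx": 0,"ty": 0,"tz": 0,"roll": 7,"claw": -0.5},{"tx": 0,"ty": 0,"tz": 0,"roll": 7,"claw": -0.5}]}}

```text
clock: 15.15
eef_pos: [0.621, 0.0309, 0.1747]
ee_rot: [0.109, 3.13, -0.004]
ft_force: [1.3, -3.2, 8.1]
finger_gap: 0.6
gripper_force: 34.4
```

Emit:
{"method": "step_arm", "body": {"moves": [{"tx": 0,"ty": 0,"tz": 0,"roll": 7,"claw": -0.5},{"tx": 0,"ty": 0,"tz": 0,"roll": 7,"claw": -0.5},{"tx": 0,"ty": 0,"tz": 0,"roll": 7,"claw": -0.5},{"tx": 0,"ty": 0,"tz": 0,"roll": 7,"claw": -0.5},{"tx": 0,"ty": 0,"tz": 0,"roll": 7,"claw": -0.5}]}}

```text
clock: 15.57
eef_pos: [0.6215, 0.0282, 0.1764]
ee_rot: [1.041, 2.949, -0.01]
ft_force: [-1.5, -11.1, 16.5]
finger_gap: 0.595
gripper_force: 82.9
```

Run:
```python
from h import *
t,Rt,o=tool(); Rb,b=bedT(*BED); print(t,"bed",(t-b)@Rb,Rt[:,0],o["finger_gap"],o["gripper_force"],o["ft_force"],o["ft_torque"])
p=cam("wrist"); im,s=knobview(p); print(s); cv2.imwrite("pics/k3.png",np.hstack([cv2.imread("pics/k2.png")[:400,:400],cv2.resize(im,None,fx=2,fy=2)[:400,:400]])); cv2.imwrite("pics/k3.png",np.hstack([cv2.resize(cv2.imread("pics/k2.png"),(400,400)),cv2.resize(im,(400,400))]))
```

```text
[0.62151853 0.02823862 0.17644315] bed [-0.00031286 -0.05166718  0.14041111] [-0.7782867   0.62770935 -0.01583631] 0.5951267761647757 82.89093017578125 [ -1.50177851 -11.08455734  16.50814387] [-4.6317993   2.20875029  1.70787802]
(np.int64(3153), array([-0.0016, -0.0112]), 'a deg', np.float64(98.0), 'r', np.float64(0.0), np.float64(0.026))
```

View pics/k3.png

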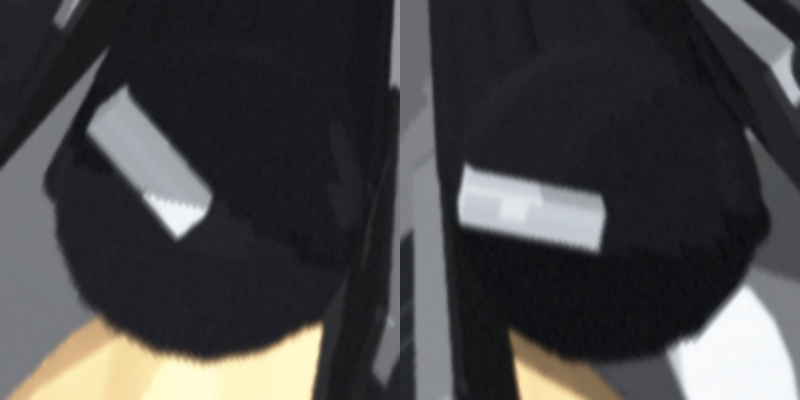

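The left crop shows the mark before the stroke at about 40°, the right one after it at about 79°, so a stroke turns the knob about 40°. Next: open, wind back, regrip, with a sturdier mark detector.

Emit:
{"method": "step_arm", "body": {"moves": [{"tx": 0,"ty": 0,"tz": 0,"roll": 0,"claw": 0.8},{"tx": 0,"ty": 0,"tz": 0,"roll": 0,"claw": 1},{"tx": 0,"ty": 0,"tz": 0,"roll": -7,"claw": 1},{"tx": 0,"ty": 0,"tz": 0,"roll": -7,"claw": 1},{"tx": 0,"ty": 0,"tz": 0,"roll": -7,"claw": 1}]}}

```text
clock: 16.03
eef_pos: [0.6179, 0.0322, 0.1711]
ee_rot: [0.473, 3.104, 0.001]
ft_force: [-0.9, 0.1, 0.3]
finger_gap: 1.001
gripper_force: 0.0
```

Emit:
{"method": "step_arm", "body": {"moves": [{"tx": 0,"ty": 0,"tz": 0,"roll": -7,"claw": 1},{"tx": 0,"ty": 0,"tz": 0,"roll": -7,"claw": 1},{"tx": 0,"ty": 0,"tz": 0,"roll": -7,"claw": 1},{"tx": 0,"ty": 0,"tz": 0,"roll": -7,"claw": 1},{"tx": 0,"ty": 0,"tz": 0,"roll": -7,"claw": 1}]}}

```text
clock: 16.45
eef_pos: [0.6179, 0.0323, 0.1709]
ee_rot: [-0.483, 3.103, 0.0]
ft_force: [0.7, 0.2, 0.6]
finger_gap: 1.002
gripper_force: 0.0
```

```bash
cat >> h.py <<'E'
def mark(p):
    im,_=knobview(p); mx=im.max(2).astype(int); mn=im.min(2).astype(int)
    n=im.shape[0]; c=n//2; yy,xx=np.mgrid[:n,:n]; rr=np.hypot(xx-c,yy-c)/4
    br=((mn>110)&(mx-mn<45)&(rr<24)).astype(np.uint8); k,lab,st,ce=cv2.connectedComponentsWithStats(br)
    out=[]
    for i in range(1,k):
        if st[i,4]<150: continue
        v,u=np.nonzero(lab==i); P=np.stack([u,v],1)-ce[i]; d=np.linalg.svd(P,full_matrices=False)[2][0]
        w=ce[i]-c; d=d*np.sign(d@w); ext=np.ptp(P@d)/4; wid=np.ptp(P@[-d[1],d[0]])/4
        out.append((int(st[i,4]),"line",round(np.degrees(np.arctan2(-d[0],-d[1]))%360,1),"cen",round(np.degrees(np.arctan2(-w[0],-w[1]))%360,1),"mm",round(ext,1),round(wid,1),"c",(w/4).round(1),"rmin",rr[lab==i].min().round(1)))
    return out
E
python3 - <<'E'
from h import *
t,Rt,o=tool(); Rb,b=bedT(*BED); print("bed",(t-b)@Rb,Rt[:,0],o["finger_gap"],o["ft_force"],o["clock"])
p=cam("wrist"); print(*mark(p),sep="\n"); s=cam("scene"); print("scene",*mark(s),sep="\n"); print(*batbed(s),sep="\n")
E
```

```text
bed [ 0.00071234 -0.05487087  0.13344052] [-0.9527021  -0.30390265 -0.0013747 ] 1.0020218708338717 [0.66296263 0.16437241 0.57339731] 16.45
(3412, 'line', np.float64(78.4), 'cen', np.float64(96.8), 'mm', np.float64(23.2), np.float64(10.5), 'c', array([-12.4,   1.5]), 'rmin', np.float64(0.5))
scene
(3192, 'line', np.float64(78.7), 'cen', np.float64(80.7), 'mm', np.float64(25.3), np.float64(9.3), 'c', array([-11.4,  -1.9]), 'rmin', np.float64(0.0))
(415, 'line', np.float64(209.5), 'cen', np.float64(252.4), 'mm', np.float64(8.7), np.float64(4.0), 'c', array([20.1,  6.4]), 'rmin', np.float64(17.6))
(0.79, 908, 'zmed', np.float64(0.0319), 'tilt', array([-0.049,  0.007,  0.999]), array([-2.4,  4.6]), array([ 45.1, 180.1]), 0.0, [[-0.0248, -0.0809, 0.021], [0.0187, 0.0939, 0.0373]])
```

Emit:
{"method": "step_arm", "body": {"moves": [{"tx": 0,"ty": 0,"tz": 0,"roll": 0,"claw": 0},{"tx": 0,"ty": 0,"tz": 0,"roll": 0,"claw": -0.5},{"tx": 0,"ty": 0,"tz": 0,"roll": 0,"claw": -0.5},{"tx": 0,"ty": 0,"tz": 0,"roll": 0,"claw": -0.5},{"tx": 0,"ty": 0,"tz": 0,"roll": 7,"claw": -0.5}]}}

```text
clock: 17.02
eef_pos: [0.6169, 0.0315, 0.1709]
ee_rot: [0.281, -3.128, 0.002]
ft_force: [-5.0, 0.4, -4.0]
finger_gap: 0.626
gripper_force: 37.5
```

Emit:
{"method": "step_arm", "body": {"moves": [{"tx": 0,"ty": 0,"tz": 0,"roll": 7,"claw": -0.5},{"tx": 0,"ty": 0,"tz": 0,"roll": 7,"claw": -0.5},{"tx": 0,"ty": 0,"tz": 0,"roll": 7,"claw": -0.5},{"tx": 0,"ty": 0,"tz": 0,"roll": 7,"claw": -0.5},{"tx": 0,"ty": 0,"tz": 0,"roll": 7,"claw": -0.5}]}}

```text
clock: 17.43
eef_pos: [0.6133, 0.0323, 0.1679]
ee_rot: [-0.674, -3.059, 0.006]
ft_force: [-4.2, 4.5, 3.3]
finger_gap: 0.598
gripper_force: 69.5
```

Emit:
{"method": "step_arm", "body": {"moves": [{"tx": 0,"ty": 0,"tz": 0,"roll": 7,"claw": -0.5},{"tx": 0,"ty": 0,"tz": 0,"roll": 7,"claw": -0.5},{"tx": 0,"ty": 0,"tz": 0,"roll": 0,"claw": -0.5},{"tx": 0,"ty": 0,"tz": 0,"roll": 0,"claw": 0.8},{"tx": 0,"ty": 0,"tz": 0,"roll": 0,"claw": 1}]}}

```text
clock: 17.85
eef_pos: [0.6176, 0.0322, 0.1704]
ee_rot: [1.041, 2.964, 0.001]
ft_force: [-0.2, 1.0, 0.1]
finger_gap: 0.859
gripper_force: 0.0
```

Emit:
{"method": "step_arm", "body": {"moves": [{"tx": 0,"ty": 0,"tz": 0,"roll": -7,"claw": 1},{"tx": 0,"ty": 0,"tz": 0,"roll": -7,"claw": 1},{"tx": 0,"ty": 0,"tz": 0,"roll": -7,"claw": 1},{"tx": 0,"ty": 0,"tz": 0,"roll": -7,"claw": 1},{"tx": 0,"ty": 0,"tz": 0,"roll": -7,"claw": 1}]}}

```text
clock: 18.27
eef_pos: [0.6177, 0.0317, 0.1704]
ee_rot: [0.094, 3.14, 0.001]
ft_force: [0.5, 0.4, -0.2]
finger_gap: 0.999
gripper_force: 0.0
```

Emit:
{"method": "step_arm", "body": {"moves": [{"tx": 0,"ty": 0,"tz": 0,"roll": -7,"claw": 1},{"tx": 0,"ty": 0,"tz": 0,"roll": -7,"claw": 1},{"tx": 0,"ty": 0,"tz": 0,"roll": -7,"claw": 1},{"tx": 0,"ty": 0,"tz": 0,"roll": 0,"claw": 1}]}}

```text
clock: 18.6
eef_pos: [0.6176, 0.0317, 0.1704]
ee_rot: [-0.476, 3.105, 0.001]
ft_force: [1.0, 1.0, -0.4]
finger_gap: 0.999
gripper_force: 0.0
```

```bash
cat > st.py <<'E'
from h import *
t,Rt,o=tool(); Rb,b=bedT(*BED); print("bed",(t-b)@Rb,Rt[:,0],o["finger_gap"],o["ft_force"],o["clock"])
print(*mark(cam("wrist")),sep="\n"); s=cam("scene"); print("scene",*mark(s),sep="\n"); print(*batbed(s),sep="\n")
E
python3 st.py
```

```text
bed [ 0.00057215 -0.05426979  0.1329012 ] [-9.54120435e-01 -2.99422434e-01 -6.34098308e-04] 0.9992442604034069 [ 0.96012837  0.99320463 -0.42925639] 18.6
(2849, 'line', np.float64(120.6), 'cen', np.float64(136.2), 'mm', np.float64(21.4), np.float64(8.9), 'c', array([-9.5,  9.9]), 'rmin', np.float64(2.6))
scene
(3343, 'line', np.float64(119.5), 'cen', np.float64(126.8), 'mm', np.float64(23.9), np.float64(9.8), 'c', array([-9.8,  7.3]), 'rmin', np.float64(0.2))
(0.89, 869, 'zmed', np.float64(0.0317), 'tilt', array([-0.046,  0.004,  0.999]), array([-3. ,  5.7]), array([ 44.9, 178.7]), 0.0, [[-0.0247, -0.0775, 0.0213], [0.0181, 0.0937, 0.037]])
```

Emit:
{"method": "step_arm", "body": {"moves": [{"tx": 0,"ty": 0,"tz": 0,"roll": 0,"claw": 0},{"tx": 0,"ty": 0,"tz": 0,"roll": 0,"claw": -0.5},{"tx": 0,"ty": 0,"tz": 0,"roll": 0,"claw": -0.5},{"tx": 0,"ty": 0,"tz": 0,"roll": 0,"claw": -0.5},{"tx": 0,"ty": 0,"tz": 0,"roll": 7,"claw": -0.5}]}}

```text
clock: 19.17
eef_pos: [0.617, 0.0315, 0.1709]
ee_rot: [0.281, -3.129, 0.002]
ft_force: [-2.2, 8.2, 2.6]
finger_gap: 0.628
gripper_force: 36.6
```

Emit:
{"method": "step_arm", "body": {"moves": [{"tx": 0,"ty": 0,"tz": 0,"roll": 7,"claw": -0.5},{"tx": 0,"ty": 0,"tz": 0,"roll": 7,"claw": -0.5},{"tx": 0,"ty": 0,"tz": 0,"roll": 7,"claw": -0.5},{"tx": 0,"ty": 0,"tz": 0,"roll": 7,"claw": -0.5},{"tx": 0,"ty": 0,"tz": 0,"roll": 7,"claw": -0.5}]}}

```text
clock: 19.58
eef_pos: [0.6142, 0.032, 0.1688]
ee_rot: [-0.674, -3.062, 0.006]
ft_force: [0.4, 2.9, 12.5]
finger_gap: 0.594
gripper_force: 72.1
```

Emit:
{"method": "step_arm", "body": {"moves": [{"tx": 0,"ty": 0,"tz": 0,"roll": 7,"claw": -0.5},{"tx": 0,"ty": 0,"tz": 0,"roll": 7,"claw": -0.5},{"tx": 0,"ty": 0,"tz": 0,"roll": 0,"claw": -0.5},{"tx": 0,"ty": 0,"tz": 0,"roll": 0,"claw": 0.8},{"tx": 0,"ty": 0,"tz": 0,"roll": 0,"claw": 1}]}}

```text
clock: 20.0
eef_pos: [0.6173, 0.0321, 0.1703]
ee_rot: [-1.041, -2.964, -0.001]
ft_force: [0.3, 0.1, -0.1]
finger_gap: 0.857
gripper_force: 0.0
```

Emit:
{"method": "step_arm", "body": {"moves": [{"tx": 0,"ty": 0,"tz": 0,"roll": -7,"claw": 1},{"tx": 0,"ty": 0,"tz": 0,"roll": -7,"claw": 1},{"tx": 0,"ty": 0,"tz": 0,"roll": -7,"claw": 1},{"tx": 0,"ty": 0,"tz": 0,"roll": -7,"claw": 1},{"tx": 0,"ty": 0,"tz": 0,"roll": -7,"claw": 1}]}}

```text
clock: 20.42
eef_pos: [0.6175, 0.032, 0.1702]
ee_rot: [-0.092, -3.14, -0.001]
ft_force: [-0.3, -0.2, 0.3]
finger_gap: 0.998
gripper_force: 0.0
```

Emit:
{"method": "step_arm", "body": {"moves": [{"tx": 0,"ty": 0,"tz": 0,"roll": -7,"claw": 1},{"tx": 0,"ty": 0,"tz": 0,"roll": -7,"claw": 1},{"tx": 0,"ty": 0,"tz": 0,"roll": -7,"claw": 1},{"tx": 0,"ty": 0,"tz": 0,"roll": 0,"claw": 1}]}}

```text
clock: 20.75
eef_pos: [0.6175, 0.032, 0.1702]
ee_rot: [-0.477, 3.105, 0.001]
ft_force: [-0.3, 0.1, 0.2]
finger_gap: 0.999
gripper_force: 0.0
```

```bash
python3 st.py
```

```text
bed [ 0.00067956 -0.05448116  0.13265422] [-9.53876887e-01 -3.00198045e-01 -1.35850812e-04] 0.9989237844917909 [-0.26500546  0.12914888  0.2200661 ] 20.75
(2016, 'line', np.float64(161.7), 'cen', np.float64(169.4), 'mm', np.float64(19.9), np.float64(6.5), 'c', array([-2.6, 13.9]), 'rmin', np.float64(4.1))
scene
(2951, 'line', np.float64(161.1), 'cen', np.float64(169.5), 'mm', np.float64(23.3), np.float64(9.0), 'c', array([-2.3, 12.5]), 'rmin', np.float64(1.2))
(209, 'line', np.float64(233.9), 'cen', np.float64(254.6), 'mm', np.float64(6.0), np.float64(3.0), 'c', array([20.9,  5.7]), 'rmin', np.float64(18.5))
(0.81, 868, 'zmed', np.float64(0.0318), 'tilt', array([ 0.053, -0.002, -0.999]), array([-3. ,  4.4]), array([180.7,  44.8]), 89.6, [[-0.0247, -0.0813, 0.0214], [0.0177, 0.0937, 0.037]])
```

Emit:
{"method": "step_arm", "body": {"moves": [{"tx": 0,"ty": 0,"tz": 0,"roll": 0,"claw": 0},{"tx": 0,"ty": 0,"tz": 0,"roll": 0,"claw": -0.5},{"tx": 0,"ty": 0,"tz": 0,"roll": 0,"claw": -0.5},{"tx": 0,"ty": 0,"tz": 0,"roll": 0,"claw": -0.5},{"tx": 0,"ty": 0,"tz": 0,"roll": 7,"claw": -0.5}]}}

```text
clock: 21.32
eef_pos: [0.617, 0.0316, 0.1709]
ee_rot: [0.281, -3.129, 0.002]
ft_force: [-1.3, 7.7, 1.3]
finger_gap: 0.631
gripper_force: 36.5
```

Emit:
{"method": "step_arm", "body": {"moves": [{"tx": 0,"ty": 0,"tz": 0,"roll": 7,"claw": -0.5},{"tx": 0,"ty": 0,"tz": 0,"roll": 7,"claw": -0.5},{"tx": 0,"ty": 0,"tz": 0,"roll": 7,"claw": -0.5},{"tx": 0,"ty": 0,"tz": 0,"roll": 7,"claw": -0.5},{"tx": 0,"ty": 0,"tz": 0,"roll": 7,"claw": -0.5}]}}

```text
clock: 21.73
eef_pos: [0.6141, 0.032, 0.1688]
ee_rot: [-0.674, -3.062, 0.006]
ft_force: [-2.1, 2.0, 6.7]
finger_gap: 0.597
gripper_force: 69.9
```

Emit:
{"method": "step_arm", "body": {"moves": [{"tx": 0,"ty": 0,"tz": 0,"roll": 7,"claw": -0.5},{"tx": 0,"ty": 0,"tz": 0,"roll": 7,"claw": -0.5},{"tx": 0,"ty": 0,"tz": 0,"roll": 0,"claw": -0.5},{"tx": 0,"ty": 0,"tz": 0,"roll": 0,"claw": 0.8},{"tx": 0,"ty": 0,"tz": 0,"roll": 0,"claw": 1}]}}

```text
clock: 22.15
eef_pos: [0.6173, 0.0321, 0.1703]
ee_rot: [-1.041, -2.964, -0.001]
ft_force: [0.3, 0.3, 0.5]
finger_gap: 0.858
gripper_force: 0.0
```

Emit:
{"method": "step_arm", "body": {"moves": [{"tx": 0,"ty": 0,"tz": 0,"roll": -7,"claw": 1},{"tx": 0,"ty": 0,"tz": 0,"roll": -7,"claw": 1},{"tx": 0,"ty": 0,"tz": 0,"roll": -7,"claw": 1},{"tx": 0,"ty": 0,"tz": 0,"roll": -7,"claw": 1},{"tx": 0,"ty": 0,"tz": 0,"roll": -7,"claw": 1}]}}

```text
clock: 22.57
eef_pos: [0.6175, 0.032, 0.1702]
ee_rot: [0.092, 3.14, 0.001]
ft_force: [-0.5, -0.1, 0.1]
finger_gap: 0.998
gripper_force: 0.0
```

Emit:
{"method": "step_arm", "body": {"moves": [{"tx": 0,"ty": 0,"tz": 0,"roll": -7,"claw": 1},{"tx": 0,"ty": 0,"tz": 0,"roll": -7,"claw": 1},{"tx": 0,"ty": 0,"tz": 0,"roll": -7,"claw": 1},{"tx": 0,"ty": 0,"tz": 0,"roll": 0,"claw": 1}]}}

```text
clock: 22.9
eef_pos: [0.6175, 0.0319, 0.1702]
ee_rot: [-0.477, 3.105, 0.001]
ft_force: [-1.0, 0.6, -0.8]
finger_gap: 1.001
gripper_force: 0.0
```

```bash
python3 st.py
```

```text
bed [ 0.00067651 -0.05444771  0.13267757] [-9.53866192e-01 -3.00232011e-01 -1.67769591e-04] 1.00102626053985 [-1.04681548  0.59688097 -0.82649432] 22.9
(2382, 'line', np.float64(200.6), 'cen', np.float64(197.9), 'mm', np.float64(19.5), np.float64(8.2), 'c', array([ 4.4, 13.6]), 'rmin', np.float64(4.6))
scene
(2825, 'line', np.float64(202.8), 'cen', np.float64(206.8), 'mm', np.float64(22.9), np.float64(8.9), 'c', array([ 5.7, 11.3]), 'rmin', np.float64(1.0))
(234, 'line', np.float64(235.3), 'cen', np.float64(254.8), 'mm', np.float64(6.0), np.float64(3.2), 'c', array([20.9,  5.6]), 'rmin', np.float64(18.5))
(0.76, 872, 'zmed', np.float64(0.0317), 'tilt', array([ 0.048, -0.002, -0.999]), array([-3.7,  3.8]), array([181.6,  45.3]), 89.9, [[-0.0249, -0.0811, 0.0208], [0.018, 0.0937, 0.0372]])
```

Emit:
{"method": "step_arm", "body": {"moves": [{"tx": 0,"ty": 0,"tz": 0,"roll": -7,"claw": 0.5},{"tx": 0,"ty": 0,"tz": 0,"roll": 0,"claw": -0.5},{"tx": 0,"ty": 0,"tz": 0,"roll": 0,"claw": -0.5},{"tx": 0,"ty": 0,"tz": 0,"roll": 0,"claw": -0.5},{"tx": 0,"ty": 0,"tz": 0,"roll": 7,"claw": -0.5}]}}

```text
clock: 23.47
eef_pos: [0.617, 0.0315, 0.1709]
ee_rot: [0.467, -3.106, 0.002]
ft_force: [-2.4, -2.4, -1.3]
finger_gap: 0.639
gripper_force: 36.6
```

Emit:
{"method": "step_arm", "body": {"moves": [{"tx": 0,"ty": 0,"tz": 0,"roll": 7,"claw": -0.5},{"tx": 0,"ty": 0,"tz": 0,"roll": 7,"claw": -0.5},{"tx": 0,"ty": 0,"tz": 0,"roll": 7,"claw": -0.5},{"tx": 0,"ty": 0,"tz": 0,"roll": 7,"claw": -0.5},{"tx": 0,"ty": 0,"tz": 0,"roll": 7,"claw": -0.5}]}}

```text
clock: 23.88
eef_pos: [0.6133, 0.0322, 0.1678]
ee_rot: [-0.493, -3.093, 0.003]
ft_force: [-6.6, 2.4, -2.8]
finger_gap: 0.599
gripper_force: 46.2
```

Emit:
{"method": "step_arm", "body": {"moves": [{"tx": 0,"ty": 0,"tz": 0,"roll": 7,"claw": -0.5},{"tx": 0,"ty": 0,"tz": 0,"roll": 7,"claw": -0.5},{"tx": 0,"ty": 0,"tz": 0,"roll": 7,"claw": -0.5},{"tx": 0,"ty": 0,"tz": 0,"roll": 0,"claw": -0.5}]}}

```text
clock: 24.22
eef_pos: [0.6159, 0.0313, 0.1708]
ee_rot: [-1.044, -2.962, 0.01]
ft_force: [-1.1, 3.2, 6.1]
finger_gap: 0.6
gripper_force: 113.8
```

Emit:
{"method": "step_arm", "body": {"moves": [{"tx": 0,"ty": 0,"tz": 0,"roll": 0,"claw": 0.8},{"tx": 0,"ty": 0,"tz": 0,"roll": 0,"claw": 1},{"tx": 0,"ty": 0,"tz": 0,"roll": 0,"claw": 1},{"tx": 0,"ty": 0,"tz": 0,"roll": 0,"claw": 1}]}}

```text
clock: 24.55
eef_pos: [0.6174, 0.0318, 0.1703]
ee_rot: [-1.043, -2.963, -0.0]
ft_force: [0.5, -0.3, 0.1]
finger_gap: 1.002
gripper_force: 0.0
```

```bash
python3 st.py
```

```text
bed [ 0.00076405 -0.05435612  0.13269134] [-7.79703116e-01  6.26149331e-01  2.56252961e-04] 1.0015274987516867 [ 0.45523519 -0.31244392  0.07854654] 24.55
(2262, 'line', np.float64(249.1), 'cen', np.float64(236.2), 'mm', np.float64(19.8), np.float64(8.8), 'c', array([11.6,  7.8]), 'rmin', np.float64(4.3))
scene
(1755, 'line', np.float64(246.9), 'cen', np.float64(249.1), 'mm', np.float64(22.4), np.float64(7.7), 'c', array([11.1,  4.2]), 'rmin', np.float64(1.8))
(0.65, 844, 'zmed', np.float64(0.0318), 'tilt', array([-0.032,  0.004,  0.999]), array([-2.6,  5.5]), array([ 45.4, 179.2]), 0.2, [[-0.0245, -0.0768, 0.0217], [0.0186, 0.094, 0.0368]])
```

Emit:
{"method": "step_arm", "body": {"moves": [{"tx": 0,"ty": 0,"tz": -20,"roll": 0,"claw": 1},{"tx": 0,"ty": 0,"tz": -35,"roll": -7,"claw": 1},{"tx": 0,"ty": 0,"tz": -35,"roll": -7,"claw": 1},{"tx": 0,"ty": 0,"tz": 0,"roll": -7,"claw": 1},{"tx": 0,"ty": 0,"tz": 0,"roll": -7,"claw": 1}]}}

```text
clock: 25.12
eef_pos: [0.6189, 0.0317, 0.2638]
ee_rot: [0.283, 3.123, 0.0]
ft_force: [0.1, 0.3, -1.0]
finger_gap: 1.003
gripper_force: 0.0
```

Emit:
{"method": "step_arm", "body": {"moves": [{"tx": 0,"ty": 0,"tz": 0,"roll": 0,"claw": 1},{"tx": 0,"ty": 0,"tz": 0,"roll": 0,"claw": 1}]}}

```text
clock: 25.28
eef_pos: [0.6172, 0.0318, 0.2603]
ee_rot: [-0.298, -3.127, -0.0]
ft_force: [0.2, -0.4, -0.2]
finger_gap: 0.999
gripper_force: 0.0
```

Run:
```python
from h import *
p=cam("wrist"); print(*mark(p),*batbed(p),sep="\n"); cv2.imwrite("pics/w9.png",p["image"])
```

```text
(2594, 'line', np.float64(250.2), 'cen', np.float64(238.0), 'mm', np.float64(20.2), np.float64(8.4), 'c', array([12. ,  7.5]), 'rmin', np.float64(4.0))
(0.83, 9239, 'zmed', np.float64(0.0323), 'tilt', array([ 0.096, -0.001,  0.995]), array([-1.4,  0.4]), array([ 45.2, 181.8]), 0.0, [[-0.0225, -0.0871, 0.0207], [0.0206, 0.0886, 0.0338]])
```

View pics/w9.png

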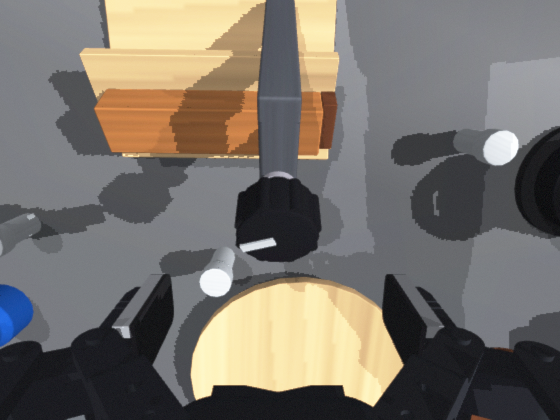

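The batten is home against the stop at (328, 120) and the lip, centred at bed (−1.4, 0.4) mm. The knob mark near (258, 243) reads about 250°, roughly 88° past touching. Handing in.

```bash
python3 -c "
from bench import r; print(r.sign_off())"
```

```text
the job is handed in; nothing more can be done
None
```

I've handed the job in; the judge's verdict isn't shown. By my last measurements, the long batten lies home against lip and stop (within about 1.5 mm), the knob is about 88° past touching, everything is let go, and I knocked into nothing else that I could see.

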